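Line up the reagent bottles by size on the drip tray

ROBOT

A 6-joint arm with a two-finger parallel gripper is mounted at the origin on the work surface. World frame = base frame: x ahead of the robot, y to its left, z up, the work surface at z = 0. Lengths are in m, angles in degrees, forces in N, time in s.
With the tool pointing down it reaches from about 0.15 to 0.775 m from the base axis. Payload 6.1 kg.
Tool frame: the origin (TCP) lies at the very end of the fingers, on their centre line; the grasp point (between the pads) lies hold_point_z behind it (hold_point_z is the distance from the TCP to the grasp point, in m); z points along the fingers, y is the line along which they close (so a half turn about z gives the same grasp; the last joint's range is limited). The gripper opens to 85 mm and grips with 20 to 120 N. Pads are 22 mm wide; open, the fingers measure 114 mm over their backs; the gripper's body (76 mm by 85 mm) begins 54 mm behind the grasp point. The pads swing forward as they close: fully open they stand 13 mm farther back than shut.
Start: joints at [70.588, 7.208, -2.269, 80.523, 0, 90], TCP at [0.174, 0.495, 0.209] pointing down, gripper open.
Joint ranges: [-155.77, 155.77], [-54.66, 111.73], [-72.52, 77.12], [-102.08, 115.82], [-83.92, 84.16], [-180, 180]. Speed limits (degrees/s): [136.94, 136.94, 172.46, 180, 180, 180].

INTERFACE

Orientations are given as [roll, pitch, yaw] about the fixed x, y, z axes, in that order (R = Rz(yaw) Ry(pitch) Rx(roll)).
In Python, from rig import state, camera, get_calibration, sign_off, hold_point_z gives the robot as it stands.
- The arm moves only by the tool jog_arm, never from a script. Its argument "steps" is text: rows parted by semicolons, each of 7 numbers parted by spaces: the turn, a rotation vector about the world's x, y, z normalised to -1 to 1, where 1 is 30 degrees, then the shift along the world's x, y, z normalised to -1 to 1, where 1 is 0.04 m, then the gripper command: -1 is fully open, 1 is shut, values between are in proportion. In form: rx ry rz x y z grip; .... A call has 1 to 20 rows; each row shifts and turns the commanded pose from where the row before left it; what a row does not reach is not made up. A row lasts 1/10 s, in which the tool goes at most 50 mm and 8.59 degrees, less where a joint would pass 70% of its speed; a pose out of reach is approached as far as the arm can. A call with a number of a shift or a turn outside -1 to 1 is refused whole. A call with a gripper value outside its range is refused whole. The fingers move at their own pace and stop on an object; "force" is the grip in N (left out, the last holds). Time passes only in rows, so rows that do not move let the fingers close. It gives the time, the measured TCP pose, the force, the opening and the grip force at its end, in the units of the state.
- state(): the state, without advancing time (a new reading comes with each control period).
- camera(name): name is "side" or "top"; returns the picture (384x512x3 uint8, red, green, blue); there is no depth.
- get_calibration(name): a dict with "fx", "fy", "cx", "cy" (pixels), "rvec" (rotation vector, rad) and "tvec" (3), from world to camera coordinates, as OpenCV has them. Camera axes: x right, y down, z forward; pixel columns grow to the right and rows downward; lengths in m; the calibration is good to about 2 mm. A picture is of the moment at which its call begins. get_calibration takes no time and is no camera call.
- sign_off(): hands the job in; it is judged then, once.
The state is a dict: "time": time; "joint_pos": joint angles; "joint_velocities": joint speeds; "joint_torque": joint torques, N m; "tool_pos": TCP position; "tool_rot": TCP orientation; "ft_force": force on the tool from outside, world axes, zero at the start; "torque": the same for the moment, N m; "opening": finger opening in m; "finger_force": force on a finger pad.
Only numpy, scipy, OpenCV 4.12 (cv2) and the standard library are available. Lean on these libraries where they do the work, as an engineer would, in place of code of your own. Each camera call takes 0.05 s, during which the arm holds its last target. There are 200 camera calls.

TASK

The largest of the five amber, blue-capped bottles already stands at one end of the steel drip tray; leave it where it is. Take the other four from the worktop and line them up beside it on the tray's free rubber mats in falling order of size, so that the smallest ends up at the other end of the row. Stand each one upright in the middle of its mat and set it down gently: they are glass, so none may be dropped or knocked over.

Things in the scene. Friction and masses are not known exactly. Their poses are not given: they have to be found in the camera images.
- bottle_500: Amber glass bottle, paper label, 500 ml: body 86 mm across, 181 mm tall over its fluted blue screw cap (54 mm across, 27 mm high, on the axis, tight); sloping shoulder below the cap. About 800 g (+-30 %). Round: yaw is free. Origin: centre of its underside, z up. The largest; stands from the start on the mat at one end of the tray (either end) and stays there.
- bottle_250: Amber glass bottle, paper label, 250 ml: body 70 mm across, 143 mm tall over its fluted blue screw cap (54 mm across, 27 mm high, on the axis, tight); sloping shoulder below the cap. About 450 g (+-30 %). Round: yaw is free. Origin: centre of its underside, z up. Second largest; starts loose on the worktop between tray and robot.
- bottle_100: Amber glass bottle, paper label, 100 ml: body 56 mm across, 105 mm tall over its fluted blue screw cap (54 mm across, 26 mm high, on the axis, tight); sloping shoulder below the cap. About 220 g (+-30 %). Round: yaw is free. Origin: centre of its underside, z up. Third largest; starts loose on the worktop between tray and robot.
- bottle_50: Amber glass bottle, paper label, 50 ml: body 46 mm across, 91 mm tall over its fluted blue screw cap (41 mm across, 22 mm high, on the axis, tight); sloping shoulder below the cap. About 120 g (+-30 %). Round: yaw is free. Origin: centre of its underside, z up. Fourth; starts loose on the worktop between tray and robot.
- bottle_25: Amber glass bottle, paper label, 25 ml: body 36 mm across, 74 mm tall over its fluted blue screw cap (33 mm across, 20 mm high, on the axis, tight); sloping shoulder below the cap. About 70 g (+-30 %). Round: yaw is free. Origin: centre of its underside, z up. The smallest; starts loose on the worktop between tray and robot.
- tray: Fixed stainless drip tray, 470 mm long (its y) by 104 mm wide (its x), floor 3 mm thick, rim 14 mm high all round. On its floor, along its middle line, five round rubber mats at y = -180, -90, 0, 90 and 180 mm. Origin: centre of its underside, z up.
- mat_1: One of the four free round black rubber mats in the tray, 76 mm across, 3 mm thick, fixed to the tray floor, top 6 mm above the worktop; all alike, 90 mm apart. It is one of the three middle mats; which of mat_1, mat_2, mat_3 lies where differs from start to start. Origin: centre of its underside (3 mm below its top).
- mat_2: One of the four free round black rubber mats in the tray, 76 mm across, 3 mm thick, fixed to the tray floor, top 6 mm above the worktop; all alike, 90 mm apart. It is one of the three middle mats; which of mat_1, mat_2, mat_3 lies where differs from start to start. Origin: centre of its underside (3 mm below its top).
- mat_3: One of the four free round black rubber mats in the tray, 76 mm across, 3 mm thick, fixed to the tray floor, top 6 mm above the worktop; all alike, 90 mm apart. It is one of the three middle mats; which of mat_1, mat_2, mat_3 lies where differs from start to start. Origin: centre of its underside (3 mm below its top).
- mat_4: One of the four free round black rubber mats in the tray, 76 mm across, 3 mm thick, fixed to the tray floor, top 6 mm above the worktop; all alike, 90 mm apart. It is the mat at the far end of the row, away from the largest bottle. Origin: centre of its underside (3 mm below its top).
Not all that is in view belongs to the job. What is shaped like the bottle_250 but green, red or yellow is not meant.

How it is judged:
By the outcome, as a careful person would: the job done as asked, in the order asked, and still so for the second after the job is handed in, with the robot touching nothing.
It also fails if it takes over 102 s, if anything falls off the work surface, if the arm or the gripper's body presses on something with over 40 N, if the wrist force passes 120 N, or if a joint passes its speed limit or range.

## Working session

There is one attempt and no reset: what is moved stays moved. The work goes in short steps, Python scripts to look and compute and a tool call to move; the robot and the scene stay as the last step left them, time stands still between calls to the robot, and variables do not carry over. Pictures are saved under pics/ and viewed, at most 14 in all, crops included, and the job is handed in when it is done.

Besides the shell and the picture viewer there is one more tool, called after "Call:" as a command line: name --argument value ..., lists and objects as JSON in quotes. jog_arm: Moves the arm, as the interface text tells. Scaled input: -1 to 1 covers 0.04 m each way for a shift and 30 degrees each way for a turn. Its arguments: {"type":"object","properties":{"steps":{"type":"string"},"force":{"type":"number"}},"required":["steps"]}

```bash
ls; mkdir -p pics; python3 - <<'E'
from rig import *
import cv2
for n in("top","side"):
    im=camera(n); cv2.imwrite(f"pics/{n}0.png",im[:,:,::-1]); c=get_calibration(n); print(n,c)
s=state(); print(s); print(hold_point_z)
E
```

```text
pics
top {'fx': 460.36142702968067, 'fy': 460.36142702968067, 'cx': 247.71891456370497, 'cy': 199.5242122896324, 'rvec': array([ 2.14074502, -2.14319772,  0.18366842]), 'tvec': array([-0.02276618,  0.50525585,  1.07960216])}
side {'fx': 395.1112425350395, 'fy': 395.1112425350395, 'cx': 254.81556297867155, 'cy': 191.5907390986133, 'rvec': array([ 2.22298425, -0.71117459,  0.31132542]), 'tvec': array([-0.38290162,  0.22707007,  0.64571025])}
{'time': 0.1, 'joint_pos': array([ 7.05888274e+01,  7.23691068e+00, -2.31805058e+00,  8.05245108e+01,
       -9.04223634e-04,  9.00004262e+01]), 'joint_velocities': array([-0.00651619, -0.09404449,  0.16561284, -0.01182837,  0.0190889 ,
       -0.03348567]), 'joint_torque': array([-1.25940223e-03, -4.36905134e+01,  3.53605556e+01,  1.36426606e-02,
        9.43027544e-06, -6.87445876e-06]), 'tool_pos': array([0.17435739, 0.49479159, 0.20873515]), 'tool_rot': array([-1.79920528e+02,  9.04813970e-04,  1.60588402e+02]), 'ft_force': array([-0.16993369,  0.08073306, -0.68649075]), 'torque': array([-0.02305985,  0.0129296 ,  0.00679264]), 'finger_force': 0.0, 'opening': 0.0850092254727071}
0.0187
```

View pics/top0.png

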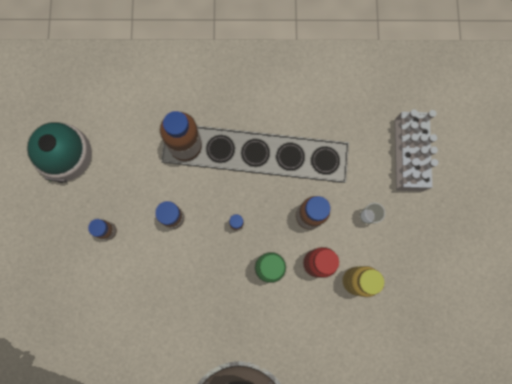

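View pics/side0.png

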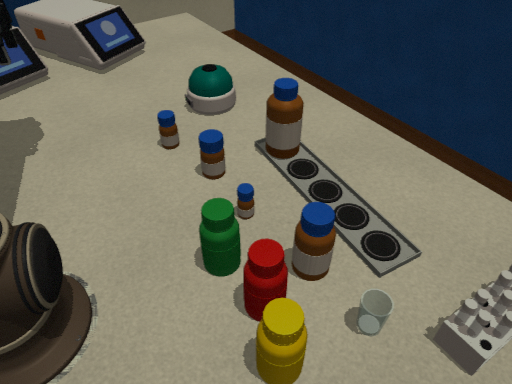

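Top view: the 500 stands at the left (+y) end with its cap at (177,123), and the free mats are at (220,149), (255,152), (290,156) and (325,160). Loose blue caps: 250 at (317,208), 100 at (168,213), 50 at (98,228), 25 at (236,222). The green (271,267), red (322,262) and yellow (370,281) bottles are not meant, because the wanted ones are amber with blue caps.

```bash
cat > h.py <<'E'
from rig import *
import cv2, numpy as np
def ray(n,uv,z):
    c=get_calibration(n); R=cv2.Rodrigues(c['rvec'])[0]; o=-R.T@c['tvec']
    d=R.T@np.array([(uv[0]-c['cx'])/c['fx'],(uv[1]-c['cy'])/c['fy'],1]); return (o+d*(z-o[2])/d[2])
def blobs(m,amin):
    k,l,s,c=cv2.connectedComponentsWithStats(m.astype(np.uint8)); return [(c[i],s[i]) for i in range(1,k) if s[i][4]>=amin]
def blue(im): 
    h=cv2.cvtColor(im,cv2.COLOR_RGB2HSV); return (h[...,0]>105)&(h[...,0]<125)&(h[...,1]>150)&(h[...,2]>60)
E
python3 - <<'E'
from h import *
im=camera("top")
print("caps")
for c,s in blobs(blue(im),40): print(c.round(1),s, [ (z,ray("top",c,z).round(4)[:2]) for z in(.168,.13,.094,.081,.065)])
dark=(im.max(2)<60)
print("mats")
for c,s in blobs(dark,150):
    print(c.round(1),s,ray("top",c,.006).round(4))
im=camera("side")
print("side")
for c,s in blobs(blue(im),40):
    if s[4]<3000: print(c.round(1),s,[ (z,ray("side",c,z).round(4)[:2]) for z in(.168,.13,.094,.081,.065)])
big=cv2.resize(camera("top")[100:300,70:400],None,fx=2.4,fy=2.4,interpolation=cv2.INTER_CUBIC)
cv2.imwrite("pics/crop.png",big[:,:,::-1])
for n in("top","side"):
    c=get_calibration(n);print(-cv2.Rodrigues(c['rvec'])[0].T@c['tvec'])
E
```

```text
caps
mats
[ 46.5 142.4] [ 38 134  18  18 235] [0.6588 0.4893 0.006 ]
[220.  148.3] [210 139  21  20 336] [0.6435 0.0468 0.006 ]
[255.  152.2] [245 143  21  20 325] [ 0.6335 -0.0424  0.006 ]
[290.1 156. ] [280 146  21  21 324] [ 0.6235 -0.1321  0.006 ]
[325.2 159.8] [315 150  21  20 325] [ 0.6134 -0.2215  0.006 ]
side
[239.9   4.2] [235   0  12  12  74] [(0.168, array([0.9019, 0.6926])), (0.13, array([0.9696, 0.7954])), (0.094, array([1.0338, 0.8927])), (0.081, array([1.057 , 0.9278])), (0.065, array([1.0855, 0.9711]))]
[306.4   9. ] [300   0  14  19 106] [(0.168, array([1.0527, 0.5257])), (0.13, array([1.1336, 0.6139])), (0.094, array([1.2103, 0.6974])), (0.081, array([1.2379, 0.7275])), (0.065, array([1.272 , 0.7647]))]
[378.9  12.7] [371   1  17  24 174] [(0.168, array([1.2186, 0.3629])), (0.13, array([1.314 , 0.4369])), (0.094, array([1.4043, 0.5069])), (0.081, array([1.4369, 0.5322])), (0.065, array([1.4771, 0.5634]))]
[414.1   8.9] [397   0  40  27 306] [(0.168, array([1.3398, 0.3202])), (0.13, array([1.4457, 0.3904])), (0.094, array([1.5461, 0.4569])), (0.081, array([1.5824, 0.
[... 4027 characters left out ...]
2  37  31 344] [(0.168, array([ 0.8306, -0.2511])), (0.13, array([ 0.8921, -0.2308])), (0.094, array([ 0.9504, -0.2114])), (0.081, array([ 0.9714, -0.2045])), (0.065, array([ 0.9973, -0.1959]))]
[245.6 191.1] [238 184  15  17 193] [(0.168, array([ 0.3889, -0.0883])), (0.13, array([ 0.4119, -0.0537])), (0.094, array([ 0.4336, -0.0209])), (0.081, array([ 0.4415, -0.0091])), (0.065, array([0.4512, 0.0055]))]
[318.8 217.1] [302 202  33  35 795] [(0.168, array([ 0.4464, -0.2015])), (0.13, array([ 0.4744, -0.1767])), (0.094, array([ 0.5009, -0.1533])), (0.081, array([ 0.5105, -0.1449])), (0.065, array([ 0.5223, -0.1344]))]
[ 0.32545595 -0.01210894  1.14685413]
[ 0.12546818 -0.48487569  0.60354743]
```

View pics/crop.png

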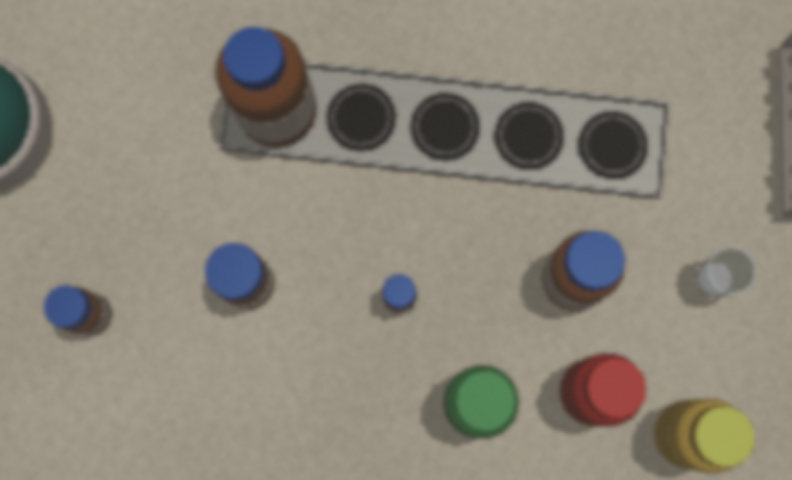

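The crop confirms it: four amber bodies with blue caps (250 at right, 25 in the middle, 100 left of centre, 50 far left). The green, red and yellow bottles are plastic-coloured decoys. The mat spacing measures 90 mm, as given.

```bash
python3 - <<'E'
from h import *
B={"250":(.143,.027,(317,208),(318.8,217.1)),"100":(.105,.026,(168,213),(211.5,140)),"50":(.091,.022,(98,228),(166.1,117.3)),"25":(.074,.02,(236,222),(245.6,191.1)),"500":(.181,.027,(177,123),(287,86.9))}
im=camera("top");h=cv2.cvtColor(im,cv2.COLOR_RGB2HSV)
m=(h[...,0]>100)&(h[...,0]<130)&(h[...,1]>90)
bl=blobs(m,30)
for k,(H,ch,t,s) in B.items():
    c,st=min(bl,key=lambda b:np.hypot(*(b[0]-t)))
    p=ray("top",c,H-.003); q=ray("side",s,H-ch*.4)
    # circle of cap
    print(k,c.round(1),st[4],"diam~",round(2*np.sqrt(st[4]/np.pi)*(1.147-H)/460,4),p.round(4),q.round(4))
E
```

```text
250 [317.3 208. ] 437 diam~ 0.0515 [ 0.4701 -0.1764  0.14  ] [ 0.4728 -0.1782  0.1322]
100 [167.  212.7] 404 diam~ 0.0514 [0.4648 0.1617 0.102 ] [0.4667 0.161  0.0946]
50 [ 97.1 227.5] 226 diam~ 0.0389 [0.4326 0.3236 0.088 ] [0.4338 0.3243 0.0822]
25 [235.8 221.1] 132 diam~ 0.0302 [0.4491 0.0051 0.071 ] [0.4505 0.0045 0.066 ]
500 [175.4 123.4] 464 diam~ 0.051 [0.6517 0.1359 0.178 ] [0.6635 0.1449 0.1702]
```

Call:
jog_arm --steps "0 0 -0.118 0.37 -0.84 -0.03 -1;0 0 -0.118 0.37 -0.84 -0.03 -1;0 0 -0.118 0.37 -0.84 -0.03 -1;0 0 -0.118 0.37 -0.84 -0.03 -1;0 0 -0.118 0.37 -0.84 -0.03 -1;0 0 -0.118 0.37 -0.84 -0.03 -1;0 0 -0.118 0.37 -0.84 -0.03 -1;0 0 -0.118 0.37 -0.84 -0.03 -1;0 0 -0.118 0.37 -0.84 -0.03 -1;0 0 -0.118 0.37 -0.84 -0.03 -1;0 0 -0.118 0.37 -0.84 -0.03 -1;0 0 -0.118 0.37 -0.84 -0.03 -1;0 0 -0.118 0.37 -0.84 -0.03 -1;0 0 -0.118 0.37 -0.84 -0.03 -1;0 0 -0.118 0.37 -0.84 -0.03 -1;0 0 -0.118 0.37 -0.84 -0.03 -1;0 0 -0.118 0.37 -0.84 -0.03 -1;0 0 -0.118 0.37 -0.84 -0.03 -1;0 0 -0.118 0.37 -0.84 -0.03 -1;0 0 0 0 0 0 -1" --force 40

```text
time: 2.3
tool_pos: [0.4569, -0.1465, 0.1858]
tool_rot: [-180.0, 0.0, 93.0]
ft_force: [0.4, 0.4, 0.2]
opening: 0.0855
finger_force: 0.0
```

Call:
jog_arm --steps "0 0 -0.1 0.175 -0.38 0 -1;0 0 0 0.175 -0.38 0 -1;0 0 0 0 0 0 -1;0 0 0 0 0 -0.25 -1;0 0 0 0 0 -0.25 -1;0 0 0 0 0 -0.25 -1;0 0 0 0 0 -0.25 -1;0 0 0 0 0 -0.25 -1;0 0 0 0 0 -0.25 -1;0 0 0 0 0 -0.2 -1;0 0 0 0 0 -0.17 -1;0 0 0 0 0 0 -1"

```text
time: 3.5
tool_pos: [0.4692, -0.1735, 0.1107]
tool_rot: [-179.9, -0.0, 90.3]
ft_force: [-0.7, 1.0, -0.1]
opening: 0.0851
finger_force: 0.0
```

```bash
python3 - <<'E'
from h import *
s=camera("side"); cv2.imwrite("pics/s1.png",cv2.resize(s[100:300,200:420],None,fx=2.7,fy=2.7)[:,:,::-1])
E
```

```text
(no output)
```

View pics/s1.png

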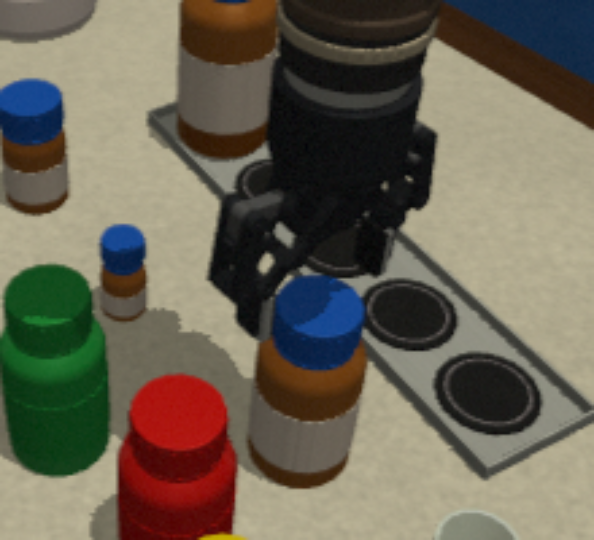

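The picture shows the open fingers straddling the 250's cap (crop about (318,320)), but they look slightly behind it. I'll check this by projection.

```bash
python3 - <<'E'
from h import *
c=get_calibration("side");K=np.array([[c['fx'],0,c['cx']],[0,c['fy'],c['cy']],[0,0,1]])
for p in [(.422,-.1735,.124),(.422,-.1625,.124),(.516,-.1735,.124),(.422,-.1735,.111),(.471,-.177,.143)]:
    q=cv2.projectPoints(np.array([p]),c['rvec'],c['tvec'],K,None)[0].ravel(); print(p,q.round(1),((q-[200,100])*2.7).round())
print(state()['tool_pos'])
t=camera("top"); cv2.imwrite("pics/t1.png",cv2.resize(t[120:300,220:400],None,fx=3,fy=3)[:,:,::-1])
E
```

```text
(0.422, -0.1735, 0.124) [292.8 232.1] [251. 357.]
(0.422, -0.1625, 0.124) [288.5 228. ] [239. 346.]
(0.516, -0.1735, 0.124) [335.2 208.2] [365. 292.]
(0.422, -0.1735, 0.111) [292.3 237.4] [249. 371.]
(0.471, -0.177, 0.143) [318.2 212.5] [319. 304.]
[ 0.4694648  -0.1735925   0.11142245]
```

View pics/t1.png

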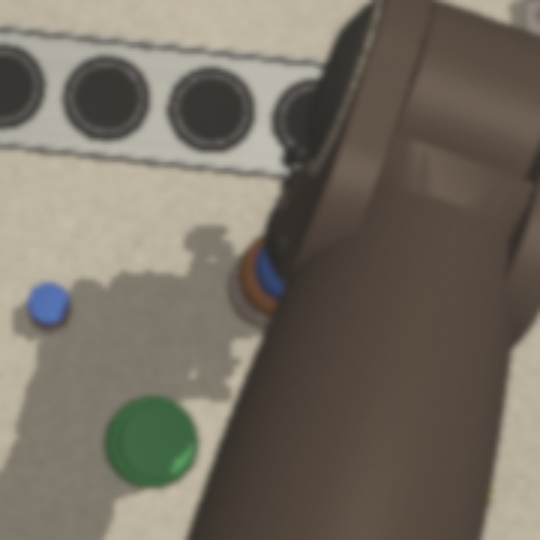

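```bash
python3 - <<'E'
from h import *
c=get_calibration("side");K=np.array([[c['fx'],0,c['cx']],[0,c['fy'],c['cy']],[0,0,1]])
for y in(-.1735,-.15):
  for z in(.11,.18,.22,.25):
    q=cv2.projectPoints(np.array([(.4695,y,z)]),c['rvec'],c['tvec'],K,None)[0].ravel(); print(y,z,((q-[200,100])*2.7).round())
s=camera("side"); im=cv2.resize(s[150:270,250:370],None,fx=5,fy=5,interpolation=cv2.INTER_CUBIC); cv2.imwrite("pics/s2.png",cv2.convertScaleAbs(im,alpha=2.2)[:,:,::-1])
E
```

```text
-0.1735 0.11 [308. 339.]
-0.1735 0.18 [320. 257.]
-0.1735 0.22 [328. 204.]
-0.1735 0.25 [334. 162.]
-0.15 0.11 [283. 316.]
-0.15 0.18 [293. 235.]
-0.15 0.22 [300. 183.]
-0.15 0.25 [305. 140.]
```

View pics/s2.png

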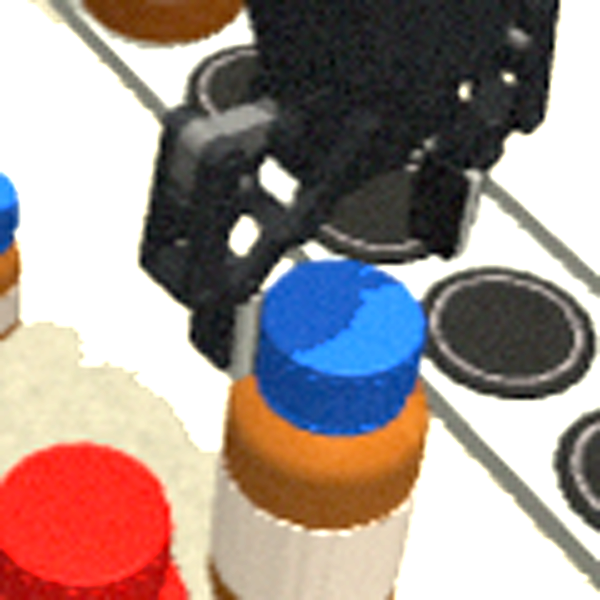

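The gripper axis matches its reported pose, and the open finger tips stand back as described. I'll correct the small y shortfall and close.

Call:
jog_arm --steps "0 0 0 0.04 -0.09 0 -1;0 0 0 0 0 0 -1;0 0 0 0 0 0 1;0 0 0 0 0 0 1;0 0 0 0 0 0 1;0 0 0 0 0 0 1;0 0 0 0 0 0 1;0 0 0 0 0 0 1;0 0 0 0 0 0 1;0 0 0 0 0 0 1;0 0 0 0 0 0 1;0 0 0 0 0 0 1" --force 40

```text
time: 4.85
tool_pos: [0.4716, -0.1773, 0.1123]
tool_rot: [180.0, 0.0, 90.3]
ft_force: [0.2, -0.3, 6.3]
opening: 0.0511
finger_force: 41.2
```

```bash
python3 - <<'E'
from h import *
s=camera("side"); im=cv2.resize(s[150:270,250:370],None,fx=5,fy=5,interpolation=cv2.INTER_CUBIC); cv2.imwrite("pics/s3.png",cv2.convertScaleAbs(im,alpha=2.2)[:,:,::-1])
E
```

```text
(no output)
```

View pics/s3.png

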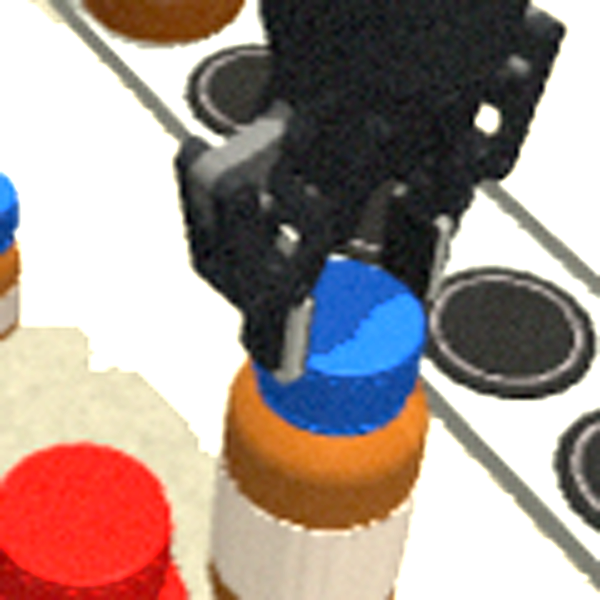

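The pads hold only the top few millimetres of the cap: the pad bottom is at about (292,380), and the cap rim is at about row 350. I'll reopen, go 10 mm lower and grip again.

Call:
jog_arm --steps "0 0 0 0 0 0 -1;0 0 0 0 0 0 -1;0 0 0 0 0 0 -1;0 0 0 0 0 0 -1;0 0 0 0 0 -0.13 -1;0 0 0 0 0 -0.13 -1;0 0 0 0 0 0 -1;0 0 0 0 0 0 1;0 0 0 0 0 0 1;0 0 0 0 0 0 1;0 0 0 0 0 0 1;0 0 0 0 0 0 1;0 0 0 0 0 0 1;0 0 0 0 0 0 1;0 0 0 0 0 0 1" --force 40

```text
time: 6.4
tool_pos: [0.4716, -0.1773, 0.1019]
tool_rot: [180.0, 0.0, 90.3]
ft_force: [0.5, 0.7, 5.2]
opening: 0.052
finger_force: 42.4
```

```bash
python3 - <<'E'
from h import *
s=camera("side"); im=cv2.resize(s[150:270,250:370],None,fx=5,fy=5,interpolation=cv2.INTER_CUBIC); cv2.imwrite("pics/s4.png",cv2.convertScaleAbs(im,alpha=2.2)[:,:,::-1])
E
```

```text
(no output)
```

View pics/s4.png

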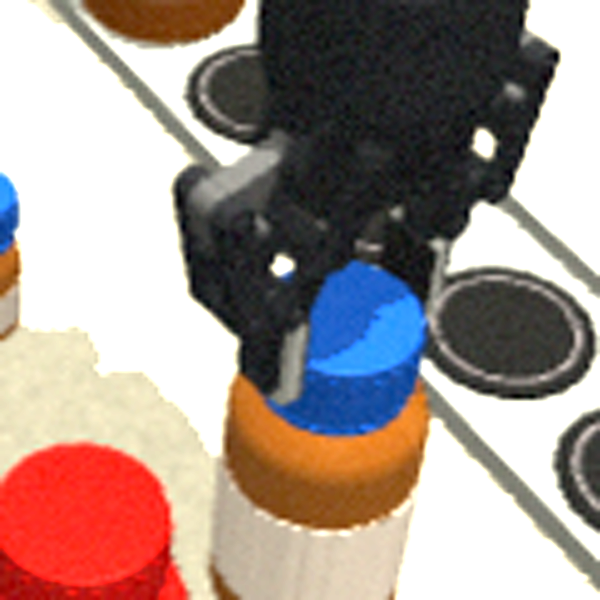

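Call:
jog_arm --steps "0 0 0 0 0 0.1 1;0 0 0 0 0 0.25 1;0 0 0 0 0 0.35 1;0 0 0 0 0 0.4 1;0 0 0 0 0 0.4 1;0 0 0 0.15 0.2 0.2 1;0 0 0 0.3 0.39 0 1;0 0 0 0.3 0.39 0 1;0 0 0 0.3 0.39 0 1;0 0 0 0.3 0.39 0 1;0 0 0 0.3 0.39 0 1;0 0 0 0.3 0.39 0 1;0 0 0 0.3 0.39 0 1;0 0 0 0.3 0.39 0 1;0 0 0 0.3 0.39 0 1;0 0 0 0.3 0.39 0 1;0 0 0 0.3 0.39 0 1;0 0 0 0.3 0.39 0 1;0 0 0 0.3 0.39 0 1;0 0 0 0.15 0.2 0 1"

```text
time: 8.45
tool_pos: [0.6404, 0.0435, 0.1689]
tool_rot: [-180.0, -0.0, 90.4]
ft_force: [-0.6, -0.4, -4.7]
opening: 0.0525
finger_force: 43.2
```

Call:
jog_arm --steps "0 0 0 0 0 0 1;0 0 0 0 0 0 1;0 0 0 0 0 0 1"

```text
time: 8.75
tool_pos: [0.6388, 0.0409, 0.1695]
tool_rot: [-180.0, 0.0, 90.3]
ft_force: [0.4, -1.4, -4.1]
opening: 0.0523
finger_force: 43.4
```

Call:
jog_arm --steps "0 0 0 0.12 0.15 0 1;0 0 0 0 0 0 1;0 0 0 0 0 -0.1 1;0 0 0 0 0 -0.2 1;0 0 0 0 0 -0.25 1;0 0 0 0 0 -0.25 1;0 0 0 0 0 -0.25 1;0 0 0 0 0 -0.2 1;0 0 0 0 0 -0.08 1;0 0 0 0 0 -0.05 1;0 0 0 0 0 0 1;0 0 0 0 0 0 1"

```text
time: 9.95
tool_pos: [0.6444, 0.0476, 0.1147]
tool_rot: [180.0, -0.0, 90.3]
ft_force: [0.2, 0.2, -4.5]
opening: 0.0522
finger_force: 43.5
```

```bash
python3 - <<'E'
from h import *
s=camera("side"); im=cv2.resize(s[60:260,240:440],None,fx=3,fy=3,interpolation=cv2.INTER_CUBIC); cv2.imwrite("pics/s5.png",cv2.convertScaleAbs(im,alpha=2)[:,:,::-1])
st=state();print(st['tool_pos'],st['ft_force'])
c=get_calibration("side");K=np.array([[c['fx'],0,c['cx']],[0,c['fy'],c['cy']],[0,0,1]])
for p in [(.6435,.0468,.006),(.6435,.0468,.147)]: print(((cv2.projectPoints(np.array([p]),c['rvec'],c['tvec'],K,None)[0].ravel()-[240,60])*3).round())
E
```

```text
[0.64441526 0.04759979 0.11476197] [ 0.15615513 -0.25848732 -3.74886313]
[188. 325.]
[204. 172.]
```

View pics/s5.png

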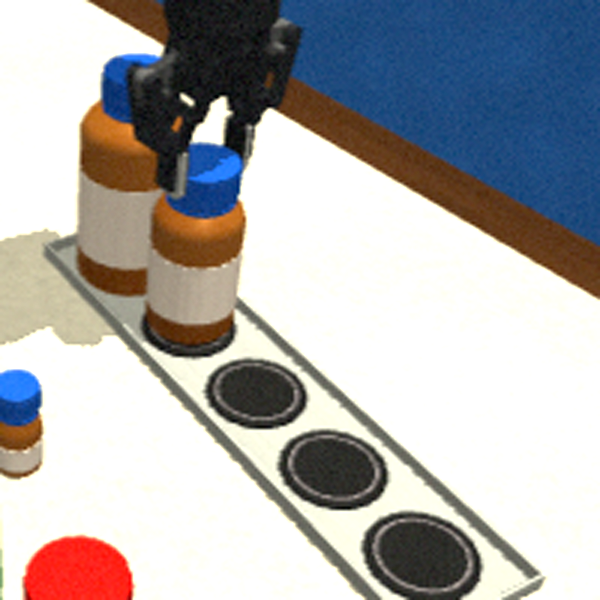

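The 250 hangs upright over its mat, with its base at about (190,335) in the crop, roughly 6 mm up. I'll lower it slowly.

Call:
jog_arm --steps "0 0 0 0 0 -0.05 1;0 0 0 0 0 -0.05 1;0 0 0 0 0 -0.03 1;0 0 0 0 0 0 1"

```text
time: 10.4
tool_pos: [0.6439, 0.0475, 0.1087]
tool_rot: [-180.0, 0.0, 90.3]
ft_force: [0.2, 0.5, -4.6]
opening: 0.0523
finger_force: 43.5
```

Call:
jog_arm --steps "0 0 0 0 0 -0.025 1;0 0 0 0 0 0 1;0 0 0 0 0 0 1"

```text
time: 10.7
tool_pos: [0.6441, 0.0476, 0.108]
tool_rot: [180.0, -0.0, 90.3]
ft_force: [0.2, 0.7, -4.9]
opening: 0.0521
finger_force: 43.5
```

Call:
jog_arm --steps "0 0 0 0 0 -0.025 1;0 0 0 0 0 0 1;0 0 0 0 0 0 1"

```text
time: 11.0
tool_pos: [0.6443, 0.0476, 0.1079]
tool_rot: [179.9, -0.0, 90.3]
ft_force: [-1.6, -0.4, 3.1]
opening: 0.0524
finger_force: 44.1
```

Call:
jog_arm --steps "0 0 0 0 0 -0.025 1;0 0 0 0 0 0 1;0 0 0 0 0 0 1"

```text
time: 11.3
tool_pos: [0.6445, 0.0476, 0.1079]
tool_rot: [179.9, -0.0, 90.3]
ft_force: [-2.4, -0.1, 8.7]
opening: 0.0526
finger_force: 44.7
```

Call:
jog_arm --steps "0 0 0 0 0 0 -1;0 0 0 0 0 0 -1;0 0 0 0 0 0 -1;0 0 0 0 0 0 -1;0 0 0 0 0 0.15 -1;0 0 0 0 0 0.3 -1;0 0 0 0 0 0.5 -1;0 0 0 0 0 0.5 -1;0 0 0 0 0 0.5 -1;0 0 0 0 0 0.4 -1;0 0 0 -0.5 0 0 -1;0 0 0 -0.5 0.4 0 -1;0 0 0 -0.5 0.4 0 -1;0 0 0 -0.5 0.4 0 -1;0 0 0 -0.5 0.4 0 -1;0 0 0 -0.5 0.4 0 -1;0 0 0 -0.5 0.4 0 -1;0 0 0 -0.5 0.4 0 -1;0 0 0 -0.4 0.05 0 -1;0 0 0 0 0 0 -1"

```text
time: 13.3
tool_pos: [0.4669, 0.1621, 0.2017]
tool_rot: [179.9, -0.0, 90.4]
ft_force: [-0.1, -0.1, -0.5]
opening: 0.0855
finger_force: 0.0
```

Call:
jog_arm --steps "0 0 0 0 0 0 -1;0 0 0 0 0 0 -1"

```text
time: 13.5
tool_pos: [0.469, 0.1614, 0.2005]
tool_rot: [179.9, -0.0, 90.3]
ft_force: [0.8, 0.6, -0.3]
opening: 0.0852
finger_force: 0.0
```

Call:
jog_arm --steps "0 0 0 -0.07 0 -0.2 -1;0 0 0 0 0 -0.4 -1;0 0 0 0 0 -0.4 -1;0 0 0 0 0 -0.4 -1;0 0 0 0 0 -0.4 -1;0 0 0 0 0 -0.4 -1;0 0 0 0 0 -0.4 -1;0 0 0 0 0 -0.4 -1;0 0 0 0 0 -0.25 -1;0 0 0 0 0 -0.14 -1;0 0 0 0 0 0 -1;0 0 0 0 0 0 1;0 0 0 0 0 0 1;0 0 0 0 0 0 1;0 0 0 0 0 0 1;0 0 0 0 0 0 1;0 0 0 0 0 0 1;0 0 0 0 0 0 1;0 0 0 0 0 0 1" --force 40

```text
time: 15.4
tool_pos: [0.466, 0.1618, 0.0655]
tool_rot: [179.9, -0.0, 90.3]
ft_force: [-0.2, 0.4, 5.0]
opening: 0.0519
finger_force: 41.6
```

```bash
python3 - <<'E'
from h import *
s=camera("side"); im=cv2.resize(s[40:240,140:340],None,fx=3,fy=3,interpolation=cv2.INTER_CUBIC); cv2.imwrite("pics/s6.png",cv2.convertScaleAbs(im,alpha=2)[:,:,::-1])
E
```

```text
(no output)
```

View pics/s6.png

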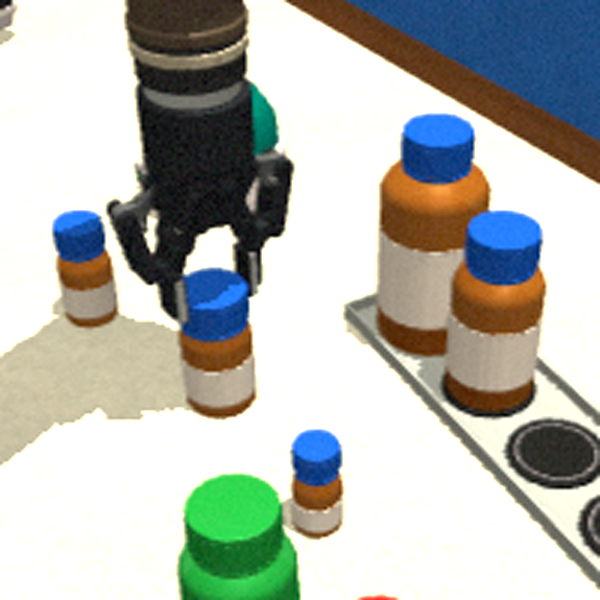

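The 100's cap is gripped at about (215,305), and the 250 stands upright in the middle of its mat at about (490,400). Lifting.

Call:
jog_arm --steps "0 0 0 0 0 0.1 1;0 0 0 0 0 0.3 1;0 0 0 0 0 0.45 1;0 0 0 0 0 0.5 1;0 0 0 0 0 0.5 1;0 0 0 0 0 0.5 1;0 0 0 0 0 0.4 1;0 0 0 0 -0.25 0.25 1;0 0 0 0 -0.45 0 1;0 0 0 0 -0.45 0 1;0 0 0 0 -0.45 0 1;0 0 0 0 -0.45 0 1;0 0 0 0 -0.45 0 1;0 0 0 0 -0.45 0 1;0 0 0 0 -0.45 0 1;0 0 0 0 -0.45 0 1;0 0 0 0 -0.45 0 1;0 0 0 0 -0.45 0 1;0 0 0 0.2 -0.35 0 1;0 0 0 0.4 0 0 1"

```text
time: 17.45
tool_pos: [0.489, -0.0444, 0.1847]
tool_rot: [-180.0, 0.0, 90.2]
ft_force: [-0.0, 1.4, -1.9]
opening: 0.0524
finger_force: 42.7
```

Call:
jog_arm --steps "0 0 0 0.45 0 0 1;0 0 0 0.45 0 0 1;0 0 0 0.45 0 0 1;0 0 0 0.45 0 0 1;0 0 0 0.45 0 0 1;0 0 0 0.45 0 0 1;0 0 0 0.45 0 0 1;0 0 0 0.3 0 0 1;0 0 0 0.12 0 0 1;0 0 0 0 0 0 1;0 0 0 0 0 0 1;0 0 0 0 0 0 1"

```text
time: 18.65
tool_pos: [0.6316, -0.0426, 0.1846]
tool_rot: [-180.0, 0.0, 90.3]
ft_force: [-0.7, -0.4, -3.0]
opening: 0.0524
finger_force: 42.7
```

Call:
jog_arm --steps "0 0 0 0.05 0 -0.1 1;0 0 0 0 0 -0.3 1;0 0 0 0 0 -0.4 1;0 0 0 0 0 -0.4 1;0 0 0 0 0 -0.4 1;0 0 0 0 0 -0.4 1;0 0 0 0 0 -0.3 1;0 0 0 0 0 -0.2 1;0 0 0 0 0 -0.1 1;0 0 0 0 0 -0.1 1;0 0 0 0 0 -0.05 1;0 0 0 0 0 0 1;0 0 0 0 0 0 1"

```text
time: 19.95
tool_pos: [0.6344, -0.0425, 0.0749]
tool_rot: [180.0, 0.0, 90.3]
ft_force: [0.5, -0.6, -2.3]
opening: 0.0524
finger_force: 42.7
```

Call:
jog_arm --steps "0 0 0 0 0 -0.025 1;0 0 0 0 0 0 1;0 0 0 0 0 -0.025 1;0 0 0 0 0 0 1;0 0 0 0 0 0 1"

```text
time: 20.45
tool_pos: [0.634, -0.0424, 0.0724]
tool_rot: [-180.0, -0.0, 90.3]
ft_force: [-0.7, -0.3, -2.5]
opening: 0.0523
finger_force: 42.7
```

Call:
jog_arm --steps "0 0 0 0 0 -0.02 1;0 0 0 0 0 0 1;0 0 0 0 0 0 1"

```text
time: 20.75
tool_pos: [0.6342, -0.0424, 0.0717]
tool_rot: [180.0, -0.0, 90.3]
ft_force: [-0.3, -0.4, -2.8]
opening: 0.0524
finger_force: 42.8
```

Call:
jog_arm --steps "0 0 0 0 0 -0.02 1;0 0 0 0 0 0 1;0 0 0 0 0 0 1"

```text
time: 21.05
tool_pos: [0.6343, -0.0425, 0.0715]
tool_rot: [179.9, 0.0, 90.3]
ft_force: [-1.2, 0.7, 5.0]
opening: 0.0523
finger_force: 43.2
```

Call:
jog_arm --steps "0 0 0 0 0 0 -1;0 0 0 0 0 0 -1;0 0 0 0 0 0 -1;0 0 0 0 0 0 -1;0 0 0 0 0 0.2 -1;0 0 0 0 0 0.4 -1;0 0 0 0 0 0.6 -1;0 0 0 0 0 0.6 -1;0 0 0 0 0 0.6 -1;0 0 0 0 0 0.5 -1;0 0 0 -0.5 0 0 -1;0 0 0 -0.7 0 0 -1;0 0 0 -0.7 0.3 0 -1;0 0 0 -0.7 0.5 0 -1;0 0 0 -0.7 0.6 0 -1;0 0 0 -0.6 0.7 0 -1;0 0 0 -0.5 0.7 0 -1;0 0 0 -0.3 0.8 0 -1;0 0 0 -0.1 0.8 0 -1;0 0 0 -0.1 0.8 0 -1"

```text
time: 23.05
tool_pos: [0.4376, 0.1667, 0.1879]
tool_rot: [179.9, -0.0, 90.3]
ft_force: [0.5, 0.8, -0.4]
opening: 0.0856
finger_force: 0.0
```

Call:
jog_arm --steps "0 0 0 -0.1 0.8 0 -1;0 0 0 0 0.8 0 -1;0 0 0 0 0.8 0 -1;0 0 0 0 0.8 0 -1;0 0 0 0 0.5 0 -1;0 0 0 0 0.2 0 -1;0 0 0 0 0 0 -1;0 0 0 0 0 0 -1;0 0 0 0 0 0 -1"

```text
time: 23.95
tool_pos: [0.4342, 0.3205, 0.1871]
tool_rot: [180.0, 0.0, 90.3]
ft_force: [-0.9, -0.2, 0.1]
opening: 0.0854
finger_force: 0.0
```

Call:
jog_arm --steps "0 0 0 -0.02 0.09 -0.2 -1;0 0 0 0 0 -0.4 -1;0 0 0 0 0 -0.4 -1;0 0 0 0 0 -0.4 -1;0 0 0 0 0 -0.4 -1;0 0 0 0 0 -0.4 -1;0 0 0 0 0 -0.4 -1;0 0 0 0 0 -0.4 -1;0 0 0 0 0 -0.2 -1;0 0 0 0 0 -0.1 -1;0 0 0 0 0 0 -1;0 0 0 0 0 0 1;0 0 0 0 0 0 1;0 0 0 0 0 0 1;0 0 0 0 0 0 1;0 0 0 0 0 0 1;0 0 0 0 0 0 1;0 0 0 0 0 0 1;0 0 0 0 0 0 1" --force 30

```text
time: 25.85
tool_pos: [0.4337, 0.3255, 0.0555]
tool_rot: [179.9, -0.1, 90.3]
ft_force: [-0.5, 0.1, 6.4]
opening: 0.0395
finger_force: 30.2
```

```bash
python3 - <<'E'
from h import *
s=camera("side"); im=np.hstack([cv2.resize(a,(400,400),interpolation=cv2.INTER_CUBIC) for a in (s[60:180,110:230],s[90:270,250:430])]); cv2.imwrite("pics/s7.png",cv2.convertScaleAbs(im,alpha=2)[:,:,::-1])
E
```

```text
(no output)
```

View pics/s7.png

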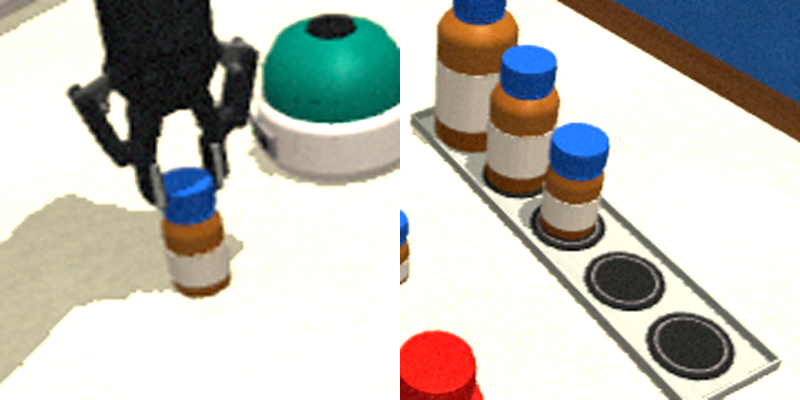

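The 50 is gripped by its cap at about (190,190), and the 250 and 100 stand upright and centred on their mats. Next I carry the 50 over.

Call:
jog_arm --steps "0 0 0 0 0 0.1 1;0 0 0 0 0 0.3 1;0 0 0 0 0 0.5 1;0 0 0 0 0 0.5 1;0 0 0 0 0 0.5 1;0 0 0 0 0 0.5 1;0 0 0 0 0 0.4 1;0 0 0 0 -0.25 0.25 1;0 0 0 0 -0.5 0.1 1;0 0 0 0.05 -0.6 0 1;0 0 0 0.05 -0.6 0 1;0 0 0 0.05 -0.6 0 1;0 0 0 0.05 -0.6 0 1;0 0 0 0.05 -0.6 0 1;0 0 0 0.05 -0.6 0 1;0 0 0 0.05 -0.6 0 1;0 0 0 0.05 -0.6 0 1;0 0 0 0.05 -0.6 0 1;0 0 0 0.05 -0.6 0 1;0 0 0 0.05 -0.6 0 1"

```text
time: 27.9
tool_pos: [0.4545, 0.0296, 0.1808]
tool_rot: [-180.0, 0.0, 90.3]
ft_force: [0.3, -0.0, -1.1]
opening: 0.0396
finger_force: 30.5
```

Call:
jog_arm --steps "0 0 0 0.05 -0.6 0 1;0 0 0 0.05 -0.6 0 1;0 0 0 0.1 -0.6 0 1;0 0 0 0.2 -0.6 0 1;0 0 0 0.3 -0.6 0 1;0 0 0 0.4 -0.5 0 1;0 0 0 0.45 -0.4 0 1;0 0 0 0.45 -0.2 0 1;0 0 0 0.45 0 0 1;0 0 0 0.45 0 0 1;0 0 0 0.45 0 0 1;0 0 0 0.4 0 0 1;0 0 0 0.3 0 0 1;0 0 0 0.15 0 0 1;0 0 0 0 0 0 1;0 0 0 0 0 0 1;0 0 0 0 0 0 1"

```text
time: 29.6
tool_pos: [0.6226, -0.133, 0.181]
tool_rot: [-180.0, 0.0, 90.3]
ft_force: [0.0, -0.2, -1.6]
opening: 0.0396
finger_force: 30.6
```

Call:
jog_arm --steps "0 0 0 0.02 0.05 -0.1 1;0 0 0 0 0 -0.3 1;0 0 0 0 0 -0.4 1;0 0 0 0 0 -0.4 1;0 0 0 0 0 -0.4 1;0 0 0 0 0 -0.4 1;0 0 0 0 0 -0.35 1;0 0 0 0 0 -0.25 1;0 0 0 0 0 -0.15 1;0 0 0 0 0 -0.1 1;0 0 0 0 0 -0.05 1;0 0 0 0 0 0 1;0 0 0 0 0 -0.025 1;0 0 0 0 0 0 1;0 0 0 0 0 0 1"

```text
time: 31.1
tool_pos: [0.6243, -0.1309, 0.0641]
tool_rot: [180.0, 0.0, 90.3]
ft_force: [0.1, -0.5, -0.6]
opening: 0.0398
finger_force: 30.6
```

Call:
jog_arm --steps "0 0 0 0 0 -0.02 1;0 0 0 0 0 0 1;0 0 0 0 0 0 1"

```text
time: 31.4
tool_pos: [0.6241, -0.1308, 0.063]
tool_rot: [-180.0, -0.0, 90.3]
ft_force: [0.9, -0.5, -2.3]
opening: 0.0388
finger_force: 30.6
```

Call:
jog_arm --steps "0 0 0 0 0 -0.02 1;0 0 0 0 0 0 1;0 0 0 0 0 0 1"

```text
time: 31.7
tool_pos: [0.6241, -0.1309, 0.0622]
tool_rot: [-180.0, -0.0, 90.3]
ft_force: [-0.6, -0.4, -2.1]
opening: 0.0399
finger_force: 30.6
```

Call:
jog_arm --steps "0 0 0 0 0 -0.02 1;0 0 0 0 0 0 1;0 0 0 0 0 0 1"

```text
time: 32.0
tool_pos: [0.6242, -0.1309, 0.0616]
tool_rot: [180.0, 0.0, 90.3]
ft_force: [-0.2, 0.1, 0.7]
opening: 0.0398
finger_force: 30.7
```

Call:
jog_arm --steps "0 0 0 0 0 -0.02 1;0 0 0 0 0 0 1;0 0 0 0 0 0 1"

```text
time: 32.3
tool_pos: [0.6244, -0.131, 0.0616]
tool_rot: [179.9, 0.0, 90.3]
ft_force: [-1.4, 0.1, 4.6]
opening: 0.0393
finger_force: 31.1
```

Call:
jog_arm --steps "0 0 0 0 0 0 -1;0 0 0 0 0 0 -1;0 0 0 0 0 0 -1;0 0 0 0 0 0 -1;0 0 0 0 0 0.2 -1;0 0 0 0 0 0.4 -1;0 0 0 0 0 0.6 -1;0 0 0 0 0 0.6 -1;0 0 0 0 0 0.5 -1;0 0 0 0 0 0.2 -1;0 0 0 -0.5 0 0 -1;0 0 0 -0.7 0.2 0 -1;0 0 0 -0.7 0.5 0 -1;0 0 0 -0.7 0.6 0 -1;0 0 0 -0.7 0.6 0 -1;0 0 0 -0.6 0.6 0 -1;0 0 0 -0.4 0.6 0 -1;0 0 0 -0.05 0.3 0 -1;0 0 0 0 0 0 -1;0 0 0 0 0 0 -1"

```text
time: 34.3
tool_pos: [0.4508, 0.0049, 0.1605]
tool_rot: [180.0, 0.0, 90.4]
ft_force: [1.4, 0.5, -0.1]
opening: 0.0857
finger_force: 0.0
```

Call:
jog_arm --steps "0 0 0 0 0 0 -1;0 0 0 0 0 0 -1"

```text
time: 34.5
tool_pos: [0.4506, 0.0045, 0.1603]
tool_rot: [-180.0, 0.0, 90.3]
ft_force: [0.4, 0.5, 0.1]
opening: 0.0851
finger_force: 0.0
```

Down 0.119 m = 2.98 units.

Call:
jog_arm --steps "0 0 0 0 0 -0.2 -1;0 0 0 0 0 -0.4 -1;0 0 0 0 0 -0.4 -1;0 0 0 0 0 -0.4 -1;0 0 0 0 0 -0.4 -1;0 0 0 0 0 -0.4 -1;0 0 0 0 0 -0.4 -1;0 0 0 0 0 -0.23 -1;0 0 0 0 0 -0.15 -1;0 0 0 0 0 0 -1;0 0 0 0 0 0 1;0 0 0 0 0 0 1;0 0 0 0 0 0 1;0 0 0 0 0 0 1;0 0 0 0 0 0 1;0 0 0 0 0 0 1;0 0 0 0 0 0 1;0 0 0 0 0 0 1;0 0 0 0 0 0 1" --force 25

```text
time: 36.4
tool_pos: [0.4506, 0.0052, 0.042]
tool_rot: [179.9, -0.0, 90.3]
ft_force: [-1.1, -0.2, 5.9]
opening: 0.0318
finger_force: 24.8
```

```bash
python3 - <<'E'
from h import *
s=camera("side"); im=np.hstack([cv2.resize(a,(400,400),interpolation=cv2.INTER_CUBIC) for a in (s[130:230,190:290],s[90:270,250:430])]); cv2.imwrite("pics/s8.png",cv2.convertScaleAbs(im,alpha=2)[:,:,::-1])
E
```

```text
(no output)
```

View pics/s8.png

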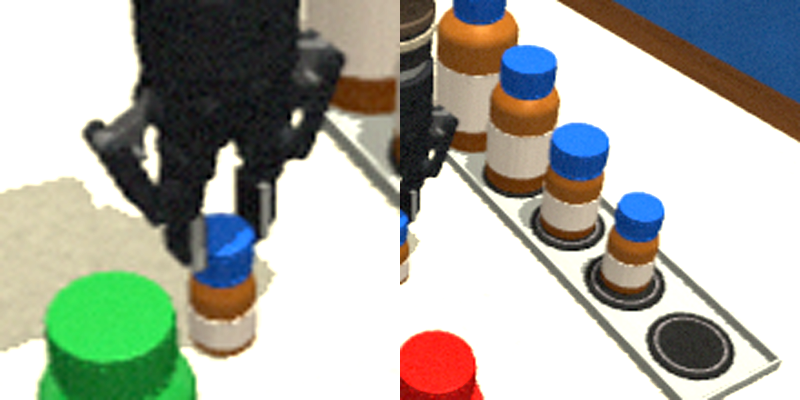

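The 25 is gripped by its cap at about (222,245), and the other three stand upright and centred, leaving only the end mat free.

Call:
jog_arm --steps "0 0 0 0 0 0.1 1;0 0 0 0 0 0.3 1;0 0 0 0 0 0.5 1;0 0 0 0 0 0.5 1;0 0 0 0 0 0.5 1;0 0 0 0 0 0.5 1;0 0 0 0.1 -0.2 0.35 1;0 0 0 0.3 -0.45 0 1;0 0 0 0.35 -0.5 0 1;0 0 0 0.35 -0.5 0 1;0 0 0 0.35 -0.5 0 1;0 0 0 0.35 -0.5 0 1;0 0 0 0.35 -0.5 0 1;0 0 0 0.35 -0.5 0 1;0 0 0 0.35 -0.5 0 1;0 0 0 0.35 -0.5 0 1;0 0 0 0.35 -0.5 0 1;0 0 0 0.35 -0.4 0 1;0 0 0 0.17 -0.12 0 1;0 0 0 0 0 0 1"

```text
time: 38.45
tool_pos: [0.6132, -0.222, 0.1511]
tool_rot: [-180.0, -0.0, 90.3]
ft_force: [-0.2, 1.0, -0.7]
opening: 0.0315
finger_force: 24.9
```

Call:
jog_arm --steps "0 0 0 0 0 0 1;0 0 0 0 0 0 1;0 0 0 0 0 0 1"

```text
time: 38.75
tool_pos: [0.6125, -0.2209, 0.1518]
tool_rot: [180.0, 0.0, 90.4]
ft_force: [0.0, -0.5, -0.5]
opening: 0.032
finger_force: 24.9
```

Contact is expected at TCP z of about 0.048. First to 0.051: down 0.101 m = 2.52 units.

Call:
jog_arm --steps "0 0 0 0.02 0 -0.1 1;0 0 0 0 0 -0.3 1;0 0 0 0 0 -0.4 1;0 0 0 0 0 -0.4 1;0 0 0 0 0 -0.4 1;0 0 0 0 0 -0.35 1;0 0 0 0 0 -0.25 1;0 0 0 0 0 -0.15 1;0 0 0 0 0 -0.1 1;0 0 0 0 0 -0.05 1;0 0 0 0 0 0 1;0 0 0 0 0 -0.025 1;0 0 0 0 0 0 1;0 0 0 0 0 0 1"

```text
time: 40.15
tool_pos: [0.6139, -0.2217, 0.0507]
tool_rot: [180.0, 0.0, 90.3]
ft_force: [-0.0, 0.3, -0.9]
opening: 0.0314
finger_force: 24.9
```

Call:
jog_arm --steps "0 0 0 0 0 -0.02 1;0 0 0 0 0 0 1;0 0 0 0 0 -0.02 1;0 0 0 0 0 0 1;0 0 0 0 0 0 1"

```text
time: 40.65
tool_pos: [0.6136, -0.2216, 0.0487]
tool_rot: [-180.0, -0.0, 90.3]
ft_force: [0.9, -0.2, -1.9]
opening: 0.032
finger_force: 24.9
```

Call:
jog_arm --steps "0 0 0 0 0 -0.02 1;0 0 0 0 0 0 1;0 0 0 0 0 0 1"

```text
time: 40.95
tool_pos: [0.6138, -0.2217, 0.0481]
tool_rot: [180.0, 0.0, 90.3]
ft_force: [-0.2, -0.3, 0.2]
opening: 0.0317
finger_force: 25.0
```

Call:
jog_arm --steps "0 0 0 0 0 -0.015 1;0 0 0 0 0 0 1;0 0 0 0 0 0 1"

```text
time: 41.25
tool_pos: [0.6139, -0.2218, 0.048]
tool_rot: [180.0, 0.0, 90.3]
ft_force: [-0.1, 0.8, 5.4]
opening: 0.0316
finger_force: 25.3
```

Contact. I'll release, rise and back off toward the robot, staying above everything.

Call:
jog_arm --steps "0 0 0 0 0 0 -1;0 0 0 0 0 0 -1;0 0 0 0 0 0 -1;0 0 0 0 0 0 -1;0 0 0 0 0 0.2 -1;0 0 0 0 0 0.4 -1;0 0 0 0 0 0.6 -1;0 0 0 0 0 0.6 -1;0 0 0 0 0 0.6 -1;0 0 0 0 0 0.6 -1;0 0 0 0 0 0.6 -1;0 0 0 0 0 0.4 -1;0 0 0 -0.5 0 0 -1;0 0 0 -0.6 0 0 -1;0 0 0 -0.6 0 0 -1;0 0 0 -0.6 0 0 -1;0 0 0 -0.6 0 0 -1;0 0 0 -0.5 0 0 -1;0 0 0 0 0 0 -1;0 0 0 0 0 0 -1"

```text
time: 43.25
tool_pos: [0.478, -0.2218, 0.2082]
tool_rot: [179.9, 0.0, 90.3]
ft_force: [0.3, -0.2, 0.4]
opening: 0.0857
finger_force: 0.0
```

```bash
python3 - <<'E'
from h import *
im=camera("top");h=cv2.cvtColor(im,cv2.COLOR_RGB2HSV)
m=(h[...,0]>100)&(h[...,0]<130)&(h[...,1]>90)
T=[(.149,.6435,.0468),(.111,.6335,-.0424),(.097,.6235,-.1321),(.080,.6134,-.2215)]
for c,s in blobs(m,30):
    for H,x,y in T:
        p=ray("top",c,H-.003)
        if np.hypot(p[0]-x,p[1]-y)<.03: print(c.round(1),s[4],H,((p[:2]-[x,y])*1000).round(1))
s=camera("side"); a=cv2.resize(s[60:270,230:440],(400,400)); b=cv2.resize(im[90:210,150:370],(400,218)); b=cv2.copyMakeBorder(b,0,182,0,0,0)
cv2.imwrite("pics/fin.png",cv2.convertScaleAbs(np.hstack([a,b]),alpha=1.8)[:,:,::-1])
E
```

```text
[216.8 132.1] 426 0.149 [-1.4  0.3]
[255.5 141.1] 397 0.111 [-1.   1.2]
[293.1 146.7] 227 0.097 [-0.4  1.8]
[330. 153.] 141 0.08 [-1.1  1. ]
```

View pics/fin.png

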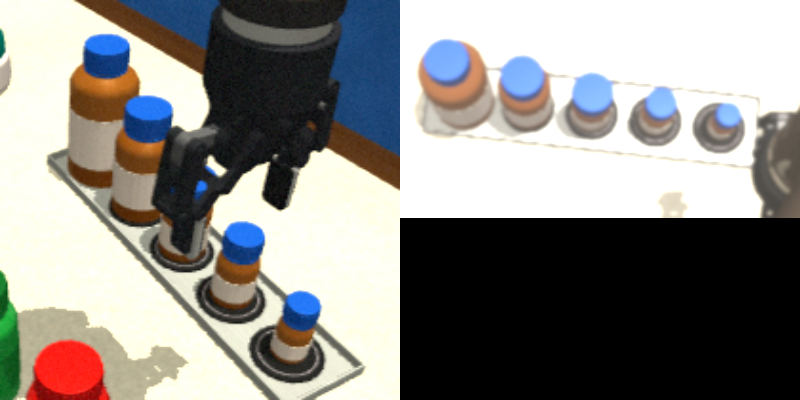

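All five bottles stand upright in falling order along the tray, each within 2 mm of its mat's centre, and the robot is clear of them.

```bash
python3 -c "
from rig import *
print(sign_off())"
```

```text
the job is handed in; nothing more can be done
None
```

The job is handed in: the four loose bottles stand upright on their mats in falling order beside the 500 ml bottle, each within about 2 mm of centre by the last camera check, after about 43 s of the 102 s allowed.

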